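Load the assembly nests with their fittings

TASK

Load the four loose aluminium fittings into the white nylon assembly nests on the bench, each into the nest whose recess has the shape and size of its foot, standing upright and fully down in the recess. Lower them in, do not drop them, and leave the hammer where it lies.

Things in the scene. Friction and masses are not known exactly. Their poses are not given: they have to be found in the camera images.
- sleeve: Loose aluminium sleeve, a plain round tube with shallow grooves and no flange: 40 mm outside diameter from foot to top, 28 mm bore, 56 mm tall, standing upright on the bench. Origin at the centre of its underside, z up its axis; about 0.12 kg.
- flange: Loose aluminium fitting with a round flange: foot a disc 64 mm in diameter, 10 mm thick, with six small bolt holes; above it a round neck 38 mm in diameter up to 62 mm above the underside. Stands upright. Origin at the centre of its underside, z up; about 0.17 kg.
- hex: Loose aluminium hexagon nipple: foot a hexagon 50 mm across flats (58 mm across corners), 20 mm tall; above it a round threaded neck 36 mm in diameter up to 66 mm above the underside. Stands upright. Origin at the centre of its underside, z up, x towards a corner of the hexagon; about 0.19 kg.
- oval: Loose aluminium two-bolt fitting: foot an oval flange (straight sides, half-round ends) 76 x 46 mm, 12 mm thick, with a bolt hole near each end; above it a round neck 34 mm in diameter up to 60 mm above the underside. Stands upright. Origin at the centre of its underside, z up, x along the oval's long axis; about 0.16 kg.
- nest_sleeve: Fixed nest: white nylon block on a 112 x 112 x 8 mm dark steel plate. Recess in its top, round, 50 mm in diameter (for the 40 mm sleeve): slippery, 5 mm side clearance, 45-degree lead-in 5 mm wide at the mouth. Recess floor 28 mm, rim 38 mm above the bench. Block at the rim 72 mm in diameter outside. Origin on the bench under the recess centre, z up.
- nest_flange: Fixed nest: white nylon block on a 112 x 112 x 8 mm dark steel plate. Recess in its top, round, 74 mm in diameter (for the 64 mm round flange): slippery, 5 mm side clearance, 45-degree lead-in 5 mm wide at the mouth. Recess floor 28 mm, rim 38 mm above the bench. Block at the rim 96 mm in diameter outside. Origin on the bench under the recess centre, z up.
- nest_hex: Fixed nest: white nylon block on a 112 x 112 x 8 mm dark steel plate. Recess in its top, hexagonal, 60 mm across flats (for the hexagon nipple): slippery, 5 mm side clearance, 45-degree lead-in 5 mm wide at the mouth. Recess floor 28 mm, rim 38 mm above the bench. Block at the rim hexagonal, 82 mm across flats outside. Origin on the bench under the recess centre, z up, x to a corner.
- nest_oval: Fixed nest: white nylon block on a 124 x 104 x 8 mm dark steel plate. Recess in its top, oval, 86 x 56 mm (for the two-bolt fitting): slippery, 5 mm side clearance, 45-degree lead-in 5 mm wide at the mouth. Recess floor 28 mm, rim 38 mm above the bench. Block at the rim oval, 108 x 78 mm outside. Origin on the bench under the recess centre, z up, x along the oval's long axis.
- hammer: Bystander: ball-peen hammer lying on the far side of the bench, wooden handle 275 mm long, steel head 98 mm wide and 32 mm high. Origin on the bench under the handle's middle, x along the handle towards the head.
There are look-alikes about, which are no part of the job. What is shaped like the nest_oval but red is not meant.

How it is judged:
By the outcome, as a careful person would: the job done as asked, in the order asked, and still so for the second after the job is handed in, with the robot touching nothing.
It also fails if it takes over 96 s, if anything falls off the work surface, if the arm or the gripper's body presses on something with over 40 N, if the wrist force passes 120 N, or if a joint passes its speed limit or range.

ROBOT

A 7-joint arm with a two-finger parallel gripper is mounted at the origin on the work surface. World frame = base frame: x ahead of the robot, y to its left, z up, the work surface at z = 0. Lengths are in m, angles in rad, forces in N, time in s.
With the tool pointing down it reaches from about 0.425 to 0.975 m from the base axis. Payload 16.7 kg.
Tool frame: the origin (TCP) lies midway between the tips of the shut fingers; the grasp point (between the pads) lies behind it (env.grip_point_offset is the z of the grasp point in the tool frame, in m); z points along the fingers, y is the direction in which the jaws open and shut (so a half turn about z gives the same grasp; the last joint's range is limited). The gripper opens to 85 mm and grips with 20 to 120 N. Pads are 22 mm wide; open, the fingers measure 114 mm over their backs; the gripper's body (76 mm by 85 mm) begins 54 mm behind the grasp point. The pads swing forward as they close: fully open they stand 13 mm farther back than shut.
Start: joints at [-1.272, 0.426, 0.074, 1.606, -0.034, 1.111, -0.067], TCP at [0.292, 0.608, 0.231] pointing down, gripper open.
Joint ranges: [-2.85, 2.85], [-0.5, 2.14], [-1.23, 1.37], [0.21, 2.46], [-1.02, 4.16], [0.16, 2.05], [-2.73, 2.73]. Speed limits (rad/s): [1.89, 1.89, 2.39, 2.39, 3.01, 3.01, 3.01].

INTERFACE

Orientations are given as [roll, pitch, yaw] about the fixed x, y, z axes, in that order (R = Rz(yaw) Ry(pitch) Rx(roll)).
In Python, from cell import state, vision, job, env gives the robot as it stands.
- The arm moves only by the shell command python3 -m creep 'ROWS' [OPENING] [FORCE]. ROWS is JSON, a list of rows, each a list of 6 numbers: the shift along the tool's x, y, z in mm, then the turn, a rotation vector about the tool's x, y, z in rad. A call has 1 to 10 rows; each row is the pose to reach, as a shift and turn from the pose commanded when the call began, along the tool's axes at that moment; what a row does not reach only later rows make up. A row lasts 1/10 s, in which the tool goes at most 50 mm and 8.59 degrees, less where a joint would pass 70% of its speed; a pose out of reach is approached as far as the arm can. A call with a gripper value outside its range is refused whole. OPENING is the opening, from 0 (shut) to 1 (fully open), set as the call begins (- or left out, the last holds). The fingers move at their own pace and stop on an object; FORCE is the grip in N (left out, the last holds). Time passes only in rows, so rows that repeat a pose let the fingers close. It gives the time, the measured TCP pose, the force and the opening at its end, in the units of the state.
- state(): the state, without advancing time (a new reading comes with each control period).
- vision.camera(name): name is "scene" or "top"; returns a dict with "color" (400x640x3 uint8, blue, green, red), "fx", "fy", "cx", "cy" (pixels), "D" ([k1, k2, p1, p2, k3] as OpenCV has them; the pictures are not rectified), "world_from_camera" (4x4, takes a point from camera to world coordinates). Camera axes: x right, y up, looking along -z (the intrinsics and any distortion apply to the point x, -y, -z); pixel columns grow to the right and rows downward; lengths in m; the calibration is good to about 2 mm. A picture is of the moment at which its call begins. There is no depth.
- job.hand_in(): hands the job in, once; it reports no verdict.
The state is a dict: "time_s": time; "q": joint angles; "qvel": joint speeds; "tau": joint torques, N m; "eef_pos": TCP position; "tool_rot": TCP orientation; "force": force on the tool from outside, world axes, zero at the start; "wrist_torque": the same for the moment, N m; "width": finger opening in m.
Only numpy, scipy, OpenCV 4.12 (cv2) and the standard library are available. Lean on these libraries where they do the work, as an engineer would, in place of code of your own. Each camera call takes 0.05 s, during which the arm holds its last target. There are 200 camera calls.

## Working session

There is one attempt and no reset: what is moved stays moved. The work goes in short steps, Python scripts to look and compute and a shell command to move; the robot and the scene stay as the last step left them, time stands still between calls to the robot, and variables do not carry over. Pictures are saved under pics/ and viewed, about 12 in all and at most 16, crops included, and the job is handed in when it is done.

```bash
ls; mkdir -p pics; python3 - <<'E'
from cell import state, vision, job, env
import cv2,numpy as np
print(state(), env.grip_point_offset)
for n in("scene","top"):
    c=vision.camera(n); cv2.imwrite(f"pics/{n}0.png",c["color"]); print(n,{k:np.round(v,4).tolist() if k!="color" else 0 for k,v in c.items()})
E
```

```text
pics
{'time_s': 0.0, 'q': array([-1.27248294,  0.42673305,  0.07385182,  1.60657622, -0.03408031,
        1.11078113, -0.06709624]), 'qvel': array([ 9.11400805e-05,  9.64549526e-04, -2.24433859e-03,  1.12364189e-03,
       -2.06526827e-03, -5.78430690e-04,  6.02214120e-04]), 'tau': array([-2.11044971e-03, -9.49833870e+01,  3.75964388e+00, -4.63496554e+01,
        1.91100198e-02,  1.04569900e-02,  1.58768614e-05]), 'eef_pos': array([0.29213584, 0.60808172, 0.23062351]), 'tool_rot': array([-3.14035893e+00,  1.09546817e-04,  2.69376027e+00]), 'force': array([ 0.19207288, -0.35658461, -1.0165604 ]), 'wrist_torque': array([ 0.02311296,  0.02181277, -0.03106483]), 'width': 0.08527981879181283} -0.0187
scene {'color': 0, 'fx': 391.3199, 'fy': 391.3199, 'cx': 321.1524, 'cy': 205.9022, 'D': [0.0147, 0.0, 0.0, 0.0, 0.0], 'world_from_camera': [[0.889, -0.3842, 0.249, 0.838], [0.4578, 0.741, -0.4912, -0.509], [0.0042, 0.5507, 0.8347, 0.94], [0.0, 0.0, 0.0, 1.0]]}
top {'color': 0, 'fx': 369.7176, 'fy': 369.7176, 'cx': 318.1912, 'cy': 201.2801, 'D': [-0.0518, 0.0, 0.0, 0.0, 0.0], 'world_from_camera': [[-0.003, 0.9984, -0.0572, 0.4802], [-0.9997, -0.0016, 0.024, 0.015], [0.0239, 0.0573, 0.9981, 1.1121], [0.0, 0.0, 0.0, 1.0]]}
```

View pics/scene0.png

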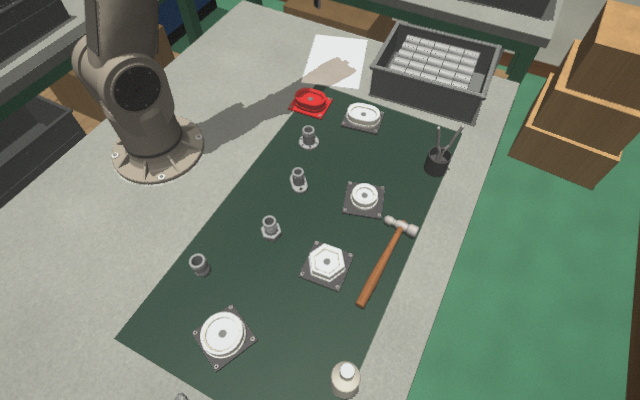

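View pics/top0.png

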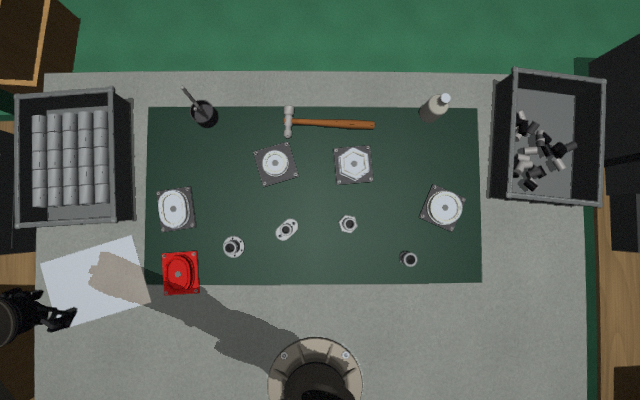

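Scene view: red decoy nest at (311,100); white nests: oval (362,116), sleeve (365,197), hex (327,262), flange (222,335). Fittings: flange (309,138), oval (298,180), hex (271,228), sleeve (199,264). In the top view the nests are at (174,208), (275,162), (353,163) and (445,208), with the red one at (181,273). The fittings are at (234,246), (287,230), (348,224) and (409,259). Tubes in the bins at far left and right are not meant. Next I make metric close crops.

```bash
cat > h.py <<'E'
import cv2,numpy as np
from cell import state, vision
def cam(n):
    c=vision.camera(n); c["K"]=np.array([[c["fx"],0,c["cx"]],[0,c["fy"],c["cy"]],[0,0,1.]]); c["D"]=np.array(c["D"],float); c["T"]=np.array(c["world_from_camera"]); return c
def ray(c,uv,z):
    p=cv2.undistortPoints(np.array([[uv]],float),c["K"],c["D"])[0,0]
    d=c["T"][:3,:3]@[p[0],-p[1],-1]; o=c["T"][:3,3]; return o+d*(z-o[2])/d[2]
def proj(c,P):
    P=np.atleast_2d(P).astype(float); q=(P-c["T"][:3,3])@c["T"][:3,:3]*[1,-1,-1]
    return cv2.projectPoints(q,np.zeros(3),np.zeros(3),c["K"],c["D"])[0][:,0]
def ortho(c,x,y,z,s=0.13,n=200):
    # up = +x world, left = +y world
    r,k=np.mgrid[0:n,0:n]; P=np.stack([x+(n/2-r-.5)*s/n,y+(n/2-k-.5)*s/n,0*r+z],-1).reshape(-1,3)
    m=proj(c,P).astype(np.float32).reshape(n,n,2); return cv2.remap(c["color"],m[...,0],m[...,1],cv2.INTER_CUBIC)
E
python3 - <<'E'
from h import *
import pickle
C={n:cam(n) for n in("top","scene")}; pickle.dump(C,open("c0.pkl","wb"))
px={"top":dict(sleeve=(409,259),flange=(234,246),hex=(348,224),oval=(287,229),nsleeve=(275,162),nflange=(445,208),nhex=(353,163),noval=(174,208)),
"scene":dict(sleeve=(199,264),flange=(309,138),hex=(271,228),oval=(298,180),nsleeve=(365,197),nflange=(222,335),nhex=(327,262),noval=(362,116))}
for k in px["top"]:
    z=.035 if k[0]=='n' else .04
    print(k,[np.round(ray(C[n],px[n][k],z),3)[:2] for n in C])
rows=[]
for n in C:
  for pre in ("","n"):
    r=[]
    for k in("sleeve","flange","hex","oval"):
        x,y,_=ray(C["top"],px["top"][pre+k],.035); im=ortho(C[n],x,y,.038 if pre else .0)
        im[::1,100]=im[::1,100]//2+np.array([0,127,0],np.uint8); im[100]=im[100]//2+np.array([0,127,0],np.uint8); 
        cv2.putText(im,f"{pre+k} {x:.3f},{y:.3f}",(3,12),0,.4,(0,255,255),1); r.append(im)
    rows.append(np.hstack(r))
cv2.imwrite("pics/m1.png",np.vstack(rows[:2])); cv2.imwrite("pics/m2.png",np.vstack(rows[2:]))
E
```

```text
sleeve [array([ 0.373, -0.275]), array([ 0.378, -0.275])]
flange [array([0.413, 0.232]), array([0.42 , 0.228])]
hex [array([ 0.476, -0.097]), array([ 0.483, -0.103])]
oval [array([0.462, 0.08 ]), array([0.469, 0.069])]
nsleeve [array([0.658, 0.115]), array([0.664, 0.107])]
nflange [array([ 0.521, -0.386]), array([ 0.529, -0.392])]
nhex [array([ 0.655, -0.114]), array([ 0.659, -0.121])]
noval [array([0.523, 0.409]), array([0.525, 0.397])]
```

View pics/m1.png

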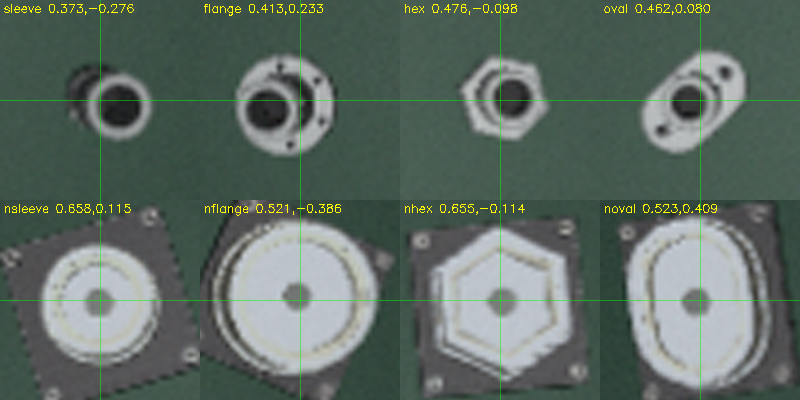

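View pics/m2.png

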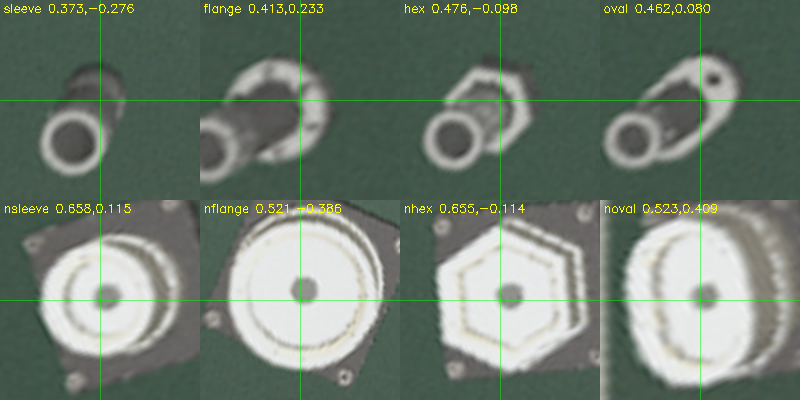

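The crops confirm the four fittings and the four white nests by shape. Oval and hex yaws are visible. Now fit the known outlines in both cameras.

```bash
cat > fit.py <<'E'
from h import *
from scipy.optimize import minimize
t=np.linspace(0,2*np.pi,72,endpoint=False)
def circ(r): return np.c_[r*np.cos(t),r*np.sin(t)]
def hexa(af):
    a=np.mod(t+np.pi/6,np.pi/3)-np.pi/6  # corners at 0 -> flat normals at 30deg
    b=np.mod(t,np.pi/3)-np.pi/6; r=af/2/np.cos(b); return np.c_[r*np.cos(t),r*np.sin(t)]
def oval(L,W):
    h=(L-W)/2; c=circ(W/2); s=np.linspace(-h,h,12); c[:,0]+=h*np.sign(c[:,0]+1e-12)
    return np.r_[c,np.c_[s,0*s+W/2],np.c_[s,0*s-W/2]]
M={"sleeve":[(circ,(.020,),.056)],"flange":[(circ,(.032,),.010),(circ,(.019,),.062)],
"hex":[(hexa,(.050,),.020),(circ,(.018,),.066)],"oval":[(oval,(.076,.046),.012),(circ,(.017,),.060)],
"nsleeve":[(circ,(.036,),.038)],"nflange":[(circ,(.048,),.038)],"nhex":[(hexa,(.082,),.038)],"noval":[(oval,(.108,.078),.038)]}
SYM={"hex":np.pi/3,"nhex":np.pi/3,"oval":np.pi,"noval":np.pi}
def outline(f,a,z,x,y,w,d=0):
    p=f(*[v+(d if f is circ else 2*d) for v in a]); R=np.array([[np.cos(w),-np.sin(w)],[np.sin(w),np.cos(w)]])
    return np.c_[p@R.T+[x,y],np.full(len(p),z)]
def samp(c,P):
    m=proj(c,P).astype(np.float32); return cv2.remap(c["g"],m[:,:1],m[:,1:],cv2.INTER_LINEAR)[:,0]
def score(k,cs,v,dz=0):
    return -sum(np.mean(np.clip(samp(c,outline(f,a,z+dz,*v,-.0015))-samp(c,outline(f,a,z+dz,*v,.0015)),-60,60)) for c in cs for f,a,z in M[k])
def fit(k,cs,x,y,w=None,dz=0):
    for c in cs: c["g"]=cv2.cvtColor(c["color"],cv2.COLOR_BGR2GRAY).astype(np.float32)
    ws=[w] if w is not None else (np.arange(0,SYM[k],.17) if k in SYM else [0.])
    best=None
    for w0 in ws:
      for dx in(-.006,0,.006):
        for dy in(-.006,0,.006):
          v0=[x+dx,y+dy,w0]; s=score(k,cs,v0,dz)
          if best is None or s<best[0]: best=(s,v0)
    v0=np.array(best[1]); r=minimize(lambda v:score(k,cs,v,dz),v0,method="Nelder-Mead",options=dict(initial_simplex=[v0,v0+[.005,0,0],v0+[0,.005,0],v0+[0,0,.12]],xatol=1e-4,fatol=1e-3))
    return r.x,r.fun
E
python3 - <<'E'
from fit import *
import pickle,json
C=pickle.load(open("c0.pkl","rb"))
G=dict(sleeve=(.373,-.275),flange=(.414,.230),hex=(.478,-.099),oval=(.464,.076),nsleeve=(.66,.113),nflange=(.524,-.388),nhex=(.656,-.117),noval=(.524,.404))
R={};tl=[]
for k,(x,y) in G.items():
    o=[fit(k,cs,x,y) for cs in([C["top"]],[C["scene"]],list(C.values()))]
    print(k,*[(np.round(v,4).tolist(),round(s,1)) for v,s in o]); R[k]=o[2][0].tolist()
json.dump(R,open("R.json","w"))
for n in C:
  row=[]
  for k in R:
    c=C[n]; u=proj(c,[R[k][0],R[k][1],.035])[0]; A=np.array([[5,0,100-5*u[0]],[0,5,100-5*u[1]]]); im=cv2.warpAffine(c["color"],A,(200,200),flags=cv2.INTER_CUBIC)
    for f,a,z in M[k]:
        for p in proj(c,outline(f,a,z,*R[k])): cv2.circle(im,tuple(int(i) for i in A[:,:2]@p+A[:,2]),1,(0,0,255),-1)
    row.append(im)
  tl+=[np.hstack(row[:4]),np.hstack(row[4:])]
cv2.imwrite("pics/o1.png",cv2.resize(np.vstack(tl),(600,600)))
E
```

```text
sleeve ([0.3738, -0.273, 0.0776], np.float64(-49.4)) ([0.3741, -0.2736, 0.0045], np.float64(-52.4)) ([0.374, -0.2733, 0.0602], np.float64(-101.3))
flange ([0.4097, 0.241, -0.0229], np.float64(-80.3)) ([0.4103, 0.241, 0.0775], np.float64(-65.8)) ([0.4099, 0.2411, 0.0663], np.float64(-145.6))
hex ([0.4768, -0.0995, 0.2612], np.float64(-70.2)) ([0.4767, -0.0984, 0.2784], np.float64(-89.9)) ([0.4768, -0.099, 0.2907], np.float64(-156.7))
oval ([0.4604, 0.084, 2.3033], np.float64(-56.1)) ([0.4609, 0.0833, 2.3165], np.float64(-81.6)) ([0.4606, 0.0836, 2.3082], np.float64(-136.9))
nsleeve ([0.6581, 0.1172, 0.1382], np.float64(-47.1)) ([0.6577, 0.1169, 0.1508], np.float64(-55.6)) ([0.6581, 0.117, 0.0983], np.float64(-102.1))
nflange ([0.524, -0.3883, -0.0007], np.float64(-53.7)) ([0.5236, -0.3877, 0.0029], np.float64(-56.7)) ([0.5239, -0.388, -0.003], np.float64(-109.8))
nhex ([0.6557, -0.1178, 0.0855], np.float64(-45.8)) ([0.6547, -0.1165, 0.0794], np.float64(-52.9)) ([0.6555, -0.1172, 0.0808], np.float64(-96.5))
noval ([0.5229, 0.4107, 2.949], np.float64(-34.4)) ([0.5215, 0.4162, 0.1528], np.float64(-49.8)) ([0.5216, 0.4156, 3.2929], np.float64(-104.6))
```

View pics/o1.png

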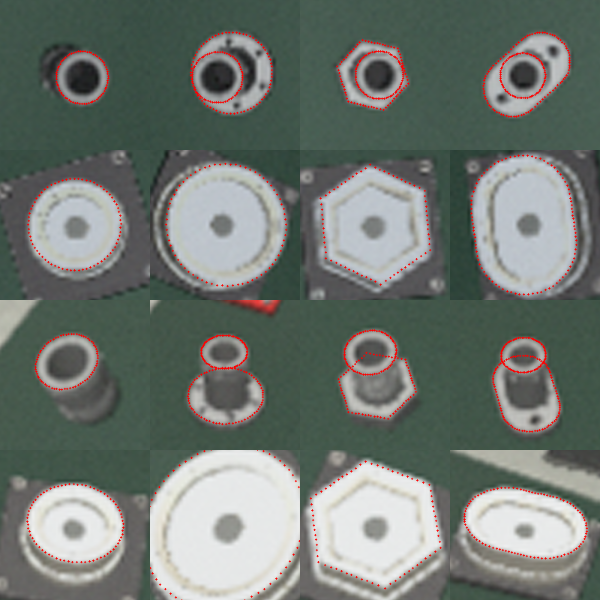

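```bash
cat > go.py <<'E'
# usage: go.py x y z yaw : prints the row (mm, rad) from the measured pose to the target, tool down
import sys,numpy as np
from scipy.spatial.transform import Rotation as R
from cell import state
x,y,z,w=map(float,sys.argv[1:5]); s=state()
A=R.from_euler("xyz",s["tool_rot"]); B=R.from_euler("xyz",[np.pi,0,w])
print("row",np.round(A.inv().apply(np.array([x,y,z])-s["eef_pos"])*1e3,1).tolist(),np.round((A.inv()*B).as_rotvec(),4).tolist(),"q",np.round(s["q"],2).tolist(),"F",np.round(s["force"],1),"w",round(s["width"],4),"t",s["time_s"])
E
python3 go.py .410 .241 .17 1.571; python3 -m creep '[[0,0,0,0,0,0.1]]' 1 60; python3 go.py .410 .241 .17 1.571
```

```text
row [-265.2, -279.9, 61.1] [-0.0007, 0.0005, 1.1228] q [-1.27, 0.43, 0.07, 1.61, -0.03, 1.11, -0.07] F [ 0.2 -0.3  1. ] w 0.0855 t 0.2
time_s: 0.3
eef_pos: [0.2923, 0.6083, 0.231]
tool_rot: [-3.141, -0.0, 2.593]
force: [-0.3, -0.4, 0.4]
width: 0.0855
row [-291.9, -252.1, 61.1] [-0.0005, 0.0002, 1.0225] q [-1.29, 0.43, 0.09, 1.61, -0.04, 1.11, -0.16] F [-0.3 -0.4  0.4] w 0.0855 t 0.3
```

```bash
python3 -m creep '[[-30,-25,6,0,0,0.1],[-70,-60,14,0,0,0.22],[-110,-95,22,0,0,0.34],[-150,-130,30,0,0,0.46],[-190,-164,38,0,0,0.58],[-220,-190,45,0,0,0.7],[-250,-216,52,0,0,0.82],[-275,-238,57,0,0,0.92],[-292,-252,61,0,0,1.02],[-292,-252,61,0,0,1.022]]'; python3 go.py .410 .241 .17 1.571
```

```text
time_s: 1.3
eef_pos: [0.4109, 0.2382, 0.17]
tool_rot: [-3.141, 0.001, 1.564]
force: [-1.0, 0.7, 0.5]
width: 0.0853
row [2.8, -0.9, 0.0] [-0.0005, 0.0008, -0.0067] q [-1.03, 0.18, 0.41, 2.12, -0.09, 0.86, -0.57] F [-1.   0.7  0.5] w 0.0853 t 1.3
```

```bash
python3 -m creep '[[1,0,10,0,0,0],[1,0,30,0,0,0],[1,0,55,0,0,0],[1,0,75,0,0,0],[1,0,90,0,0,0],[1,0,100,0,0,0],[1,0,107,0,0,0],[1,0,107,0,0,0]]'; python3 go.py .410 .241 .023 1.571
```

```text
time_s: 2.1
eef_pos: [0.4099, 0.2424, 0.0626]
tool_rot: [-3.141, 0.001, 1.573]
force: [0.2, -0.3, 0.3]
width: 0.0852
row [-1.4, 0.1, 39.6] [-0.0008, 0.0007, 0.0018] q [-0.96, 0.36, 0.35, 2.2, -0.21, 0.61, -0.46] F [ 0.2 -0.3  0.3] w 0.0852 t 2.1
```

```bash
python3 -m creep '[[-1,0,10,0,0,0],[-1,0,22,0,0,0],[-1,0,33,0,0,0],[-1,0,39,0,0,0],[-1,0,39,0,0,0],[-1,0,39,0,0,0]]'; python3 go.py .410 .241 .023 1.571; python3 -m creep '[[0,0,0,0,0,0],[0,0,0,0,0,0],[0,0,0,0,0,0],[0,0,0,0,0,0],[0,0,0,0,0,0],[0,0,0,0,0,0],[0,0,0,0,0,0],[0,0,0,0,0,0]]' 0 60; python3 go.py .410 .241 .023 1.571
```

```text
time_s: 2.7
eef_pos: [0.4103, 0.2411, 0.0242]
tool_rot: [-3.141, 0.0, 1.572]
force: [0.2, -1.2, 0.1]
width: 0.0855
row [-0.1, -0.3, 1.2] [-0.0003, 0.0003, 0.0006] q [-0.92, 0.44, 0.31, 2.22, -0.26, 0.52, -0.42] F [ 0.2 -1.2  0.1] w 0.0855 t 2.7
time_s: 3.5
eef_pos: [0.4103, 0.2413, 0.0247]
tool_rot: [3.142, -0.0, 1.572]
force: [-3.6, -0.7, 10.8]
width: 0.0369
row [-0.3, -0.3, 1.7] [0.0001, -0.0004, 0.0007] q [-0.93, 0.43, 0.31, 2.22, -0.26, 0.52, -0.42] F [-3.6 -0.7 10.8] w 0.0369 t 3.5
```

```bash
python3 -m creep '[[0,0,-4,0,0,0],[0,0,-14,0,0,0],[0,0,-35,0,0,0],[0,0,-60,0,0,0],[0,0,-85,0,0,0],[0,0,-105,0,0,0],[0,0,-115,0,0,0],[0,0,-120,0,0,0],[0,0,-120,0,0,0]]'; python3 go.py .524 -.388 .145 1.571
python3 - <<'E'
from h import *
c=cam("scene"); s=state()
u=proj(c,s["eef_pos"])[0]; A=np.array([[4,0,200-4*u[0]],[0,4,200-4*u[1]]]); cv2.imwrite("pics/g1.png",cv2.warpAffine(c["color"],A,(400,400)))
E
```

```text
time_s: 4.4
eef_pos: [0.4102, 0.2413, 0.1445]
tool_rot: [3.141, -0.0, 1.572]
force: [-0.2, 1.0, -2.0]
width: 0.0369
row [-629.4, 113.1, -0.8] [0.0002, -0.0004, 0.0009] q [-1.02, 0.22, 0.41, 2.15, -0.12, 0.8, -0.54] F [-0.2  1.  -2. ] w 0.0369 t 4.4
```

View pics/g1.png

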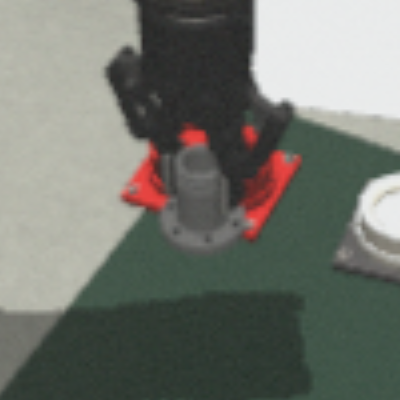

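Crop: the flange fitting hangs upright between the fingers, its disc at about (205,225) in the crop. Carry it to its nest.

```bash
python3 -m creep '[[-15,3,0,0,0,0],[-45,8,0,0,0,0],[-85,15,0,0,0,0],[-128,23,0,0,0,0],[-170,31,0,0,0,0],[-212,38,0,0,0,0],[-254,46,0,0,0,0],[-292,53,0,0,0,0],[-320,58,0,0,0,0],[-330,59,0,0,0,0]]'; python3 go.py .524 -.388 .145 1.571
```

```text
time_s: 5.45
eef_pos: [0.4689, -0.0925, 0.1437]
tool_rot: [-3.14, 0.001, 1.568]
force: [0.3, 0.4, -1.8]
width: 0.0369
row [-295.3, 56.1, -1.0] [-0.0011, 0.0013, -0.0034] q [-0.47, 0.24, 0.61, 2.15, -0.19, 0.8, 0.26] F [ 0.3  0.4 -1.8] w 0.0369 t 5.45
```

```bash
python3 -m creep '[[-20,4,0,0,0,0],[-55,10,0,0,0,0],[-97,18,0,0,0,0],[-140,26,0,0,0,0],[-182,34,0,0,0,0],[-224,42,0,0,0,0],[-260,49,0,0,0,0],[-285,54,0,0,0,0],[-296,56,0,0,0,0],[-296,56,0,0,0,0]]'; python3 go.py .524 -.388 .145 1.571; python3 -m creep '[[0,0,0,0,0,0],[0,0,0,0,0,0]]'; python3 go.py .524 -.388 .0527 1.571
```

```text
time_s: 6.45
eef_pos: [0.5249, -0.3858, 0.1434]
tool_rot: [-3.14, 0.0, 1.57]
force: [0.7, 0.3, -1.2]
width: 0.0369
row [-2.2, -0.9, -1.6] [-0.0016, 0.0001, -0.0011] q [0.1, 0.54, 0.6, 1.76, -0.36, 0.95, 0.85] F [ 0.7  0.3 -1.2] w 0.0369 t 6.45
time_s: 6.65
eef_pos: [0.526, -0.3831, 0.1441]
tool_rot: [-3.141, -0.001, 1.573]
force: [0.3, 0.1, -1.7]
width: 0.0366
row [-5.0, -1.9, 91.4] [-0.0003, -0.001, 0.0022] q [0.1, 0.54, 0.6, 1.77, -0.36, 0.95, 0.85] F [ 0.3  0.1 -1.7] w 0.0366 t 6.65
```

```bash
python3 -m creep '[[-3,-1,10,0,0,0],[-5,-2,25,0,0,0],[-5,-2,42,0,0,0],[-5,-2,56,0,0,0],[-5,-2,66,0,0,0],[-5,-2,70,0,0,0],[-5,-2,70,0,0,0],[-5,-2,70,0,0,0]]'; python3 go.py .524 -.388 .0527 1.571
```

```text
time_s: 7.45
eef_pos: [0.524, -0.39, 0.0747]
tool_rot: [3.141, 0.0, 1.572]
force: [-0.7, -0.5, -1.8]
width: 0.0368
row [2.0, -0.0, 22.0] [0.0003, 0.0003, 0.0006] q [0.15, 0.62, 0.55, 1.8, -0.42, 0.84, 0.9] F [-0.7 -0.5 -1.8] w 0.0368 t 7.45
```

```bash
python3 -m creep '[[2,0,4,0,0,0],[2,0,9,0,0,0],[2,0,13,0,0,0],[2,0,17,0,0,0],[2,0,19,0,0,0],[2,0,20.5,0,0,0],[2,0,21.5,0,0,0],[2,0,22,0,0,0],[2,0,22,0,0,0]]'; python3 go.py .524 -.388 .0527 1.571
```

```text
time_s: 8.35
eef_pos: [0.5241, -0.388, 0.0529]
tool_rot: [3.141, 0.0, 1.572]
force: [-1.5, 0.1, 5.2]
width: 0.0369
row [0.0, -0.1, 0.2] [0.0007, 0.0004, 0.0006] q [0.16, 0.65, 0.53, 1.81, -0.44, 0.8, 0.91] F [-1.5  0.1  5.2] w 0.0369 t 8.35
```

Contact at the expected height (5 N). Release and go up.

```bash
python3 -m creep '[[0,0,0,0,0,0],[0,0,0,0,0,0],[0,0,0,0,0,0],[0,0,0,0,0,0],[0,0,-3,0,0,0],[0,0,-15,0,0,0],[0,0,-45,0,0,0],[0,0,-75,0,0,0],[0,0,-90,0,0,0],[0,0,-92,0,0,0]]' 1; python3 go.py .374 -.2733 .145 1.571
```

```text
time_s: 9.35
eef_pos: [0.5247, -0.3883, 0.1469]
tool_rot: [3.138, 0.001, 1.572]
force: [-0.2, -0.2, -0.4]
width: 0.0851
row [115.2, -150.6, 1.3] [0.0031, 0.0015, 0.0008] q [0.1, 0.54, 0.6, 1.76, -0.36, 0.95, 0.85] F [-0.2 -0.2 -0.4] w 0.0851 t 9.35
```

```bash
python3 -m creep '[[12,-15,0,0,0,0],[35,-46,0,0,0,0],[60,-80,0,0,0,0],[85,-112,0,0,0,0],[105,-138,0,0,0,0],[115,-151,0,0,0,0],[115,-151,0,0,0,0],[115,-151,0,0,0,0]]'; python3 go.py .374 -.2733 .021 1.571; python3 - <<'E'
from h import *
c=cam("scene"); u=proj(c,[.524,-.388,.04])[0]; A=np.array([[4,0,200-4*u[0]],[0,4,200-4*u[1]]]); cv2.imwrite("pics/f1.png",cv2.warpAffine(c["color"],A,(400,400)))
E
```

```text
time_s: 10.15
eef_pos: [0.3731, -0.2727, 0.1443]
tool_rot: [3.141, -0.0, 1.572]
force: [0.7, -0.1, -1.0]
width: 0.0851
row [-0.6, 0.8, 123.3] [0.0004, -0.0001, 0.0014] q [-0.11, 0.22, 0.68, 2.19, -0.2, 0.79, 0.71] F [ 0.7 -0.1 -1. ] w 0.0851 t 10.15
```

View pics/f1.png

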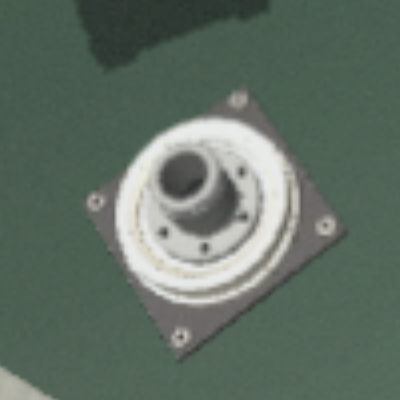

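The flange sits centred, upright in its nest (disc around (205,215) inside the white ring). Now the sleeve.

```bash
python3 -m creep '[[-0.5,1,10,0,0,0],[-0.5,1,32,0,0,0],[-0.5,1,58,0,0,0],[-0.5,1,80,0,0,0],[-0.5,1,94,0,0,0],[-0.5,1,105,0,0,0],[-0.5,1,115,0,0,0],[-0.5,1,121,0,0,0],[-0.5,1,123,0,0,0],[-0.5,1,123,0,0,0]]'; python3 go.py .374 -.2733 .021 1.571;  python3 -m creep '[[0,0,0,0,0,0],[0,0,0,0,0,0],[0,0,0,0,0,0],[0,0,0,0,0,0],[0,0,0,0,0,0],[0,0,0,0,0,0],[0,0,0,0,0,0],[0,0,0,0,0,0]]' 0 60; python3 go.py .374 -.2733 .021 1.571;  python3 -m creep '[[0,0,-4,0,0,0],[0,0,-14,0,0,0],[0,0,-35,0,0,0],[0,0,-60,0,0,0],[0,0,-85,0,0,0],[0,0,-107,0,0,0],[0,0,-121,0,0,0],[0,0,-124,0,0,0],[0,0,-124,0,0,0]]'; python3 go.py .658 .117 .145 1.571
```

```text
time_s: 11.2
eef_pos: [0.3738, -0.2735, 0.0214]
tool_rot: [3.142, 0.0, 1.572]
force: [-0.6, -0.4, -0.1]
width: 0.0853
row [0.2, 0.2, 0.4] [0.0001, 0.0001, 0.0006] q [0.07, 0.46, 0.51, 2.25, -0.45, 0.52, 0.93] F [-0.6 -0.4 -0.1] w 0.0853 t 11.2
time_s: 12.0
eef_pos: [0.374, -0.2733, 0.0218]
tool_rot: [3.141, -0.0, 1.572]
force: [-2.4, 2.3, 12.8]
width: 0.0386
row [0.0, 0.0, 0.8] [0.0007, -0.0002, 0.0007] q [0.07, 0.46, 0.51, 2.25, -0.45, 0.52, 0.93] F [-2.4  2.3 12.8] w 0.0386 t 12.0
time_s: 12.9
eef_pos: [0.374, -0.2732, 0.1457]
tool_rot: [3.14, -0.0, 1.572]
force: [0.3, 0.3, -1.9]
width: 0.0387
row [389.8, 284.5, 1.0] [0.0011, -0.0, 0.0011] q [-0.12, 0.22, 0.7, 2.18, -0.2, 0.8, 0.71] F [ 0.3  0.3 -1.9] w 0.0387 t 12.9
```

```bash
python3 -m creep '[[10,7,0,0,0,0],[34,25,0,0,0,0],[66,48,0,0,0,0],[100,73,0,0,0,0],[134,98,0,0,0,0],[168,123,0,0,0,0],[202,147,0,0,0,0],[236,172,0,0,0,0],[270,197,0,0,0,0],[304,222,0,0,0,0]]'; python3 go.py .658 .117 .145 1.571
```

```text
time_s: 13.9
eef_pos: [0.5957, 0.0333, 0.144]
tool_rot: [-3.14, 0.0, 1.572]
force: [0.6, -0.3, -1.3]
width: 0.0384
row [83.6, 62.4, -1.2] [-0.0019, 0.0003, 0.0011] q [-0.58, 0.44, 0.54, 1.89, -0.28, 0.89, 0.1] F [ 0.6 -0.3 -1.3] w 0.0384 t 13.9
```

```bash
python3 -m creep '[[34,25,0,0,0,0],[58,42,0,0,0,0],[76,55,0,0,0,0],[85,62,0,0,0,0],[85.5,62.5,0,0,0,0],[85.5,62.5,0,0,0,0],[85.5,62.5,0,0,0,0]]'; python3 go.py .658 .117 .0498 1.571
```

```text
time_s: 14.6
eef_pos: [0.6573, 0.115, 0.1453]
tool_rot: [-3.141, 0.0, 1.57]
force: [0.6, -0.3, -1.9]
width: 0.0387
row [2.1, 0.7, 95.5] [-0.0005, 0.0004, -0.0009] q [-0.64, 0.54, 0.51, 1.72, -0.32, 0.96, -0.0] F [ 0.6 -0.3 -1.9] w 0.0387 t 14.6
```

```bash
python3 -m creep '[[1,0.5,8,0,0,0],[2,0.5,24,0,0,0],[2,0.5,42,0,0,0],[2,0.5,58,0,0,0],[2,0.5,68,0,0,0],[2,0.5,73,0,0,0],[2,0.5,73,0,0,0],[2,0.5,73,0,0,0]]'; python3 go.py .658 .117 .0498 1.571
```

```text
time_s: 15.4
eef_pos: [0.6587, 0.1183, 0.0727]
tool_rot: [3.141, -0.0, 1.572]
force: [-0.4, -0.1, -1.7]
width: 0.0387
row [-1.3, -0.7, 22.9] [0.0005, -0.0, 0.0005] q [-0.61, 0.63, 0.47, 1.76, -0.37, 0.84, 0.03] F [-0.4 -0.1 -1.7] w 0.0387 t 15.4
```

```bash
python3 -m creep '[[-1,-0.7,4,0,0,0],[-1,-0.7,9,0,0,0],[-1,-0.7,14,0,0,0],[-1,-0.7,18,0,0,0],[-1,-0.7,20,0,0,0],[-1,-0.7,21.5,0,0,0],[-1,-0.7,22.5,0,0,0],[-1,-0.7,23,0,0,0],[-1,-0.7,23,0,0,0]]'; python3 go.py .658 .117 .0498 1.571
```

```text
time_s: 16.3
eef_pos: [0.6581, 0.1174, 0.05]
tool_rot: [3.141, -0.0, 1.572]
force: [-0.1, -0.1, 5.7]
width: 0.0386
row [-0.4, -0.1, 0.2] [0.0009, -0.0003, 0.0006] q [-0.6, 0.66, 0.45, 1.77, -0.38, 0.8, 0.05] F [-0.1 -0.1  5.7] w 0.0386 t 16.3
```

```bash
python3 -m creep '[[0,0,0,0,0,0],[0,0,0,0,0,0],[0,0,0,0,0,0],[0,0,0,0,0,0],[0,0,-3,0,0,0],[0,0,-15,0,0,0],[0,0,-45,0,0,0],[0,0,-75,0,0,0],[0,0,-92,0,0,0],[0,0,-95,0,0,0]]' 1; python3 go.py .4768 -.099 .145 1.781
```

```text
time_s: 17.3
eef_pos: [0.6588, 0.1176, 0.1472]
tool_rot: [3.138, -0.001, 1.572]
force: [-0.9, 0.7, -0.2]
width: 0.0853
row [-216.4, -182.2, 1.3] [0.0035, -0.0009, -0.2093] q [-0.64, 0.54, 0.52, 1.72, -0.32, 0.96, -0.0] F [-0.9  0.7 -0.2] w 0.0853 t 17.3
```

```bash
python3 -m creep '[[-15,-13,0,0,0,-0.02],[-45,-38,0,0,0,-0.05],[-80,-67,0,0,0,-0.09],[-115,-97,0,0,0,-0.12],[-150,-126,0,0,0,-0.15],[-180,-152,0,0,0,-0.18],[-205,-173,0,0,0,-0.2],[-216,-182,0,0,0,-0.209],[-216,-182,0,0,0,-0.209],[-216,-182,0,0,0,-0.209]]'; python3 go.py .4768 -.099 .027 1.781
python3 - <<'E'
from h import *
c=cam("scene"); u=proj(c,[.658,.117,.04])[0]; A=np.array([[4,0,200-4*u[0]],[0,4,200-4*u[1]]]); cv2.imwrite("pics/s1.png",cv2.warpAffine(c["color"],A,(400,400)))
E
```

```text
time_s: 18.3
eef_pos: [0.4764, -0.0981, 0.1442]
tool_rot: [3.141, -0.0, 1.781]
force: [0.6, 0.0, -0.1]
width: 0.0856
row [-1.0, 0.1, 117.2] [0.0002, -0.0001, -0.0002] q [-0.41, 0.25, 0.56, 2.13, -0.18, 0.81, 0.47] F [ 0.6  0.  -0.1] w 0.0856 t 18.3
```

View pics/s1.png

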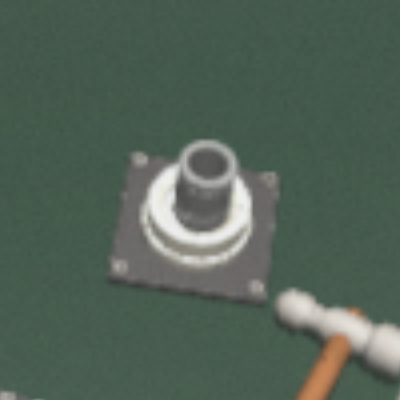

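The sleeve stands upright in the middle of its nest (about (205,185) in the crop). The hammer has not moved. Hex next.

```bash
python3 -m creep '[[-1,0,10,0,0,0],[-1,0,32,0,0,0],[-1,0,58,0,0,0],[-1,0,78,0,0,0],[-1,0,92,0,0,0],[-1,0,102,0,0,0],[-1,0,110,0,0,0],[-1,0,115,0,0,0],[-1,0,117,0,0,0],[-1,0,117,0,0,0]]'; python3 go.py .4768 -.099 .027 1.781;  python3 -m creep '[[0,0,0,0,0,0],[0,0,0,0,0,0],[0,0,0,0,0,0],[0,0,0,0,0,0],[0,0,0,0,0,0],[0,0,0,0,0,0],[0,0,0,0,0,0],[0,0,0,0,0,0]]' 0 60; python3 go.py .4768 -.099 .027 1.781;  python3 -m creep '[[0,0,-4,0,0,0],[0,0,-14,0,0,0],[0,0,-35,0,0,0],[0,0,-60,0,0,0],[0,0,-85,0,0,0],[0,0,-107,0,0,0],[0,0,-119,0,0,0],[0,0,-122,0,0,0],[0,0,-122,0,0,0]]'; python3 go.py .6553 -.1172 .149 1.571
```

```text
time_s: 19.35
eef_pos: [0.4762, -0.0997, 0.0274]
tool_rot: [3.141, 0.0, 1.781]
force: [0.4, -0.5, -0.3]
width: 0.0853
row [0.6, 0.7, 0.4] [0.0002, 0.0001, -0.0003] q [-0.29, 0.46, 0.44, 2.2, -0.37, 0.55, 0.64] F [ 0.4 -0.5 -0.3] w 0.0853 t 19.35
time_s: 20.15
eef_pos: [0.4763, -0.0997, 0.0277]
tool_rot: [3.141, -0.0, 1.781]
force: [-2.4, 0.3, 9.2]
width: 0.035
row [0.5, 0.7, 0.7] [0.0005, -0.0002, -0.0002] q [-0.29, 0.46, 0.44, 2.2, -0.37, 0.55, 0.64] F [-2.4  0.3  9.2] w 0.035 t 20.15
time_s: 21.05
eef_pos: [0.476, -0.0995, 0.1493]
tool_rot: [3.141, -0.0, 1.781]
force: [0.7, 0.8, -2.6]
width: 0.0347
row [-54.7, 171.6, 0.3] [0.0003, -0.0002, 0.2101] q [-0.43, 0.24, 0.58, 2.13, -0.18, 0.82, 0.47] F [ 0.7  0.8 -2.6] w 0.0347 t 21.05
```

```bash
python3 -m creep '[[-4,12,0,0,0,0.02],[-12,36,0,0,0,0.05],[-22,68,0,0,0,0.09],[-32,100,0,0,0,0.13],[-42,130,0,0,0,0.165],[-50,155,0,0,0,0.195],[-55,170,0,0,0,0.21],[-55,171.5,0,0,0,0.21],[-55,171.5,0,0,0,0.21],[-55,171.5,0,0,0,0.21]]'; python3 go.py .6553 -.1176 .0557 1.571
```

```text
time_s: 22.05
eef_pos: [0.6546, -0.1179, 0.1485]
tool_rot: [-3.14, 0.0, 1.57]
force: [0.2, 0.2, -1.4]
width: 0.0347
row [0.3, 0.9, 92.8] [-0.0014, 0.0, -0.0006] q [-0.33, 0.55, 0.57, 1.73, -0.35, 0.97, 0.38] F [ 0.2  0.2 -1.4] w 0.0347 t 22.05
```

```bash
python3 -m creep '[[0,0.5,8,0,0,0],[0,0.5,24,0,0,0],[0,0.5,42,0,0,0],[0,0.5,56,0,0,0],[0,0.5,66,0,0,0],[0,0.5,71,0,0,0],[0,0.5,71,0,0,0],[0,0.5,71,0,0,0]]'; python3 go.py .6553 -.1176 .0557 1.571
```

```text
time_s: 22.85
eef_pos: [0.6561, -0.1179, 0.0787]
tool_rot: [3.141, 0.0, 1.571]
force: [0.2, -1.0, -2.1]
width: 0.0344
row [0.3, -0.8, 23.0] [0.0005, 0.0002, -0.0004] q [-0.29, 0.63, 0.52, 1.77, -0.4, 0.85, 0.42] F [ 0.2 -1.  -2.1] w 0.0344 t 22.85
```

```bash
python3 -m creep '[[0,-0.7,4,0,0,0],[0,-0.7,9,0,0,0],[0,-0.7,14,0,0,0],[0,-0.7,18,0,0,0],[0,-0.7,20,0,0,0],[0,-0.7,21.5,0,0,0],[0,-0.7,22.5,0,0,0],[0,-0.7,23,0,0,0],[0,-0.7,23,0,0,0]]'; python3 go.py .6553 -.1176 .0557 1.571
```

```text
time_s: 23.75
eef_pos: [0.6555, -0.1179, 0.0558]
tool_rot: [3.141, 0.0, 1.571]
force: [-0.9, 0.3, 3.9]
width: 0.0349
row [0.3, -0.2, 0.1] [0.0009, 0.0001, -0.0003] q [-0.28, 0.66, 0.51, 1.78, -0.42, 0.82, 0.43] F [-0.9  0.3  3.9] w 0.0349 t 23.75
```

```bash
python3 -m creep '[[0,0,0,0,0,0],[0,0,0,0,0,0],[0,0,0,0,0,0],[0,0,0,0,0,0],[0,0,-3,0,0,0],[0,0,-15,0,0,0],[0,0,-45,0,0,0],[0,0,-75,0,0,0],[0,0,-88,0,0,0],[0,0,-90,0,0,0]]' 1; python3 go.py .4606 .0836 .145 1.08
```

```text
time_s: 24.75
eef_pos: [0.6561, -0.1179, 0.1477]
tool_rot: [3.138, -0.0, 1.571]
force: [0.4, 0.9, -0.5]
width: 0.0853
row [201.5, -195.5, 2.1] [0.0032, -0.0008, 0.4908] q [-0.33, 0.55, 0.57, 1.73, -0.35, 0.97, 0.38] F [ 0.4  0.9 -0.5] w 0.0853 t 24.75
```

```bash
python3 -m creep '[[15,-14,0,0,0,0.04],[42,-41,0,0,0,0.11],[75,-73,0,0,0,0.19],[108,-105,0,0,0,0.27],[140,-136,0,0,0,0.35],[168,-163,0,0,0,0.42],[190,-184,0,0,0,0.47],[201,-195,0,0,0,0.49],[201.5,-195.5,0,0,0,0.491],[201.5,-195.5,0,0,0,0.491]]'; python3 go.py .4606 .0836 .023 1.08
python3 - <<'E'
from h import *
c=cam("scene"); u=proj(c,[.655,-.117,.04])[0]; A=np.array([[4,0,200-4*u[0]],[0,4,200-4*u[1]]]); cv2.imwrite("pics/x1.png",cv2.warpAffine(c["color"],A,(400,400)))
E
```

```text
time_s: 25.75
eef_pos: [0.4596, 0.0838, 0.1451]
tool_rot: [-3.142, 0.0, 1.081]
force: [-0.6, -0.9, 0.4]
width: 0.0855
row [0.3, 1.0, 122.1] [-0.0001, 0.0002, 0.0012] q [-0.97, 0.24, 0.76, 2.18, -0.23, 0.8, -0.56] F [-0.6 -0.9  0.4] w 0.0855 t 25.75
```

View pics/x1.png

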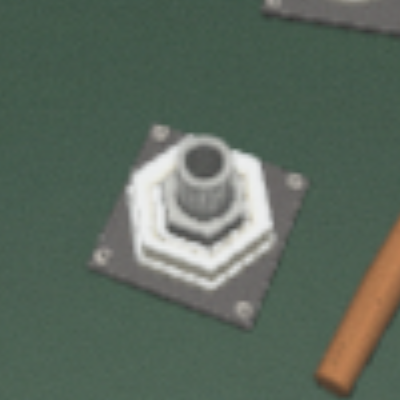

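The hex stands upright and aligned in its hexagonal recess (foot at (205,210) in the crop). Last the oval.

```bash
python3 -m creep '[[0,0.7,10,0,0,0],[0,0.7,32,0,0,0],[0,0.7,58,0,0,0],[0,0.7,80,0,0,0],[0,0.7,95,0,0,0],[0,0.7,106,0,0,0],[0,0.7,115,0,0,0],[0,0.7,120,0,0,0],[0,0.7,122,0,0,0],[0,0.7,122,0,0,0]]'; python3 go.py .4606 .0836 .023 1.08;  python3 -m creep '[[0,0,0,0,0,0],[0,0,0,0,0,0],[0,0,0,0,0,0],[0,0,0,0,0,0],[0,0,0,0,0,0],[0,0,0,0,0,0],[0,0,0,0,0,0],[0,0,0,0,0,0]]' 0 60; python3 go.py .4606 .0836 .023 1.08;  python3 -m creep '[[0,0,-4,0,0,0],[0,0,-14,0,0,0],[0,0,-35,0,0,0],[0,0,-60,0,0,0],[0,0,-85,0,0,0],[0,0,-107,0,0,0],[0,0,-119,0,0,0],[0,0,-122,0,0,0],[0,0,-122,0,0,0]]'; python3 go.py .5216 .4156 .145 2.064
```

```text
time_s: 26.8
eef_pos: [0.4604, 0.0834, 0.0234]
tool_rot: [3.141, -0.0, 1.08]
force: [0.5, 0.3, 0.3]
width: 0.0851
row [0.3, 0.1, 0.4] [0.0002, -0.0002, -0.0003] q [-0.78, 0.47, 0.56, 2.24, -0.49, 0.54, -0.33] F [0.5 0.3 0.3] w 0.0851 t 26.8
time_s: 27.6
eef_pos: [0.4603, 0.0836, 0.0237]
tool_rot: [-3.142, -0.001, 1.08]
force: [-2.3, -0.7, 11.4]
width: 0.0329
row [0.1, 0.2, 0.7] [-0.0001, -0.0006, -0.0002] q [-0.78, 0.47, 0.56, 2.24, -0.49, 0.54, -0.33] F [-2.3 -0.7 11.4] w 0.0329 t 27.6
time_s: 28.5
eef_pos: [0.4601, 0.0837, 0.1453]
tool_rot: [-3.141, -0.001, 1.08]
force: [0.0, 0.0, -1.4]
width: 0.0326
row [321.7, -102.1, 0.5] [0.0001, -0.0005, -0.9837] q [-0.99, 0.25, 0.77, 2.18, -0.24, 0.8, -0.55] F [ 0.   0.  -1.4] w 0.0326 t 28.5
```

Before moving, I resolve the top-only disagreement for the oval nest (local minimum suspected).

```bash
python3 - <<'E'
from fit import *
import pickle
C=pickle.load(open("c0.pkl","rb"))
M["rec"]=[(oval,(.086+.010,.056+.010),.038)]
for w in(.05,.1,.15,.2):
  for cs in([C["top"]],[C["scene"]],list(C.values())):
    v,s=fit("noval",cs,.5222,.4135,w); print(w,np.round(v,4),round(s,1))
E
```

```text
0.05 [0.5216 0.4156 0.14  ] -55.3
0.05 [0.5211 0.4161 0.1474] -49.8
0.05 [0.5216 0.4157 0.1363] -104.6
0.1 [0.5216 0.4156 0.1391] -55.3
0.1 [0.5214 0.4161 0.1527] -49.8
0.1 [0.5217 0.4156 0.1515] -104.6
0.15 [0.5216 0.4157 0.142 ] -55.3
0.15 [0.5213 0.4161 0.153 ] -49.8
0.15 [0.5213 0.4157 0.1412] -104.6
0.2 [0.5218 0.4155 0.1574] -55.2
0.2 [0.5216 0.4162 0.1733] -49.7
0.2 [0.5213 0.4158 0.1417] -104.6
```

Both cameras now agree: (0.5216, 0.4157), yaw 0.146. Carry with a turn of −0.98.

```bash
python3 -m creep '[[12,-4,0,0,0,-0.03],[38,-12,0,0,0,-0.11],[74,-23,0,0,0,-0.22],[112,-36,0,0,0,-0.34],[150,-48,0,0,0,-0.46],[188,-60,0,0,0,-0.58],[226,-72,0,0,0,-0.69],[262,-83,0,0,0,-0.8],[292,-93,0,0,0,-0.9],[310,-98,0,0,0,-0.95]]'; python3 go.py .5216 .4157 .145 2.06
```

```text
time_s: 29.5
eef_pos: [0.5188, 0.4065, 0.1431]
tool_rot: [-3.139, -0.001, 2.038]
force: [-1.2, -0.7, -0.8]
width: 0.0329
row [7.0, 6.7, -1.9] [-0.0023, -0.0006, -0.0224] q [-1.07, 0.52, 0.42, 1.74, -0.25, 0.94, -0.08] F [-1.2 -0.7 -0.8] w 0.0329 t 29.5
```

```bash
python3 -m creep '[[2,2,0,0,0,-0.01],[4,4,0,0,0,-0.02],[4,4,0,0,0,-0.02],[4,4,0,0,0,-0.02]]'; python3 go.py .5216 .4157 .0517 2.06
```

```text
time_s: 29.9
eef_pos: [0.5218, 0.4075, 0.145]
tool_rot: [-3.141, 0.0, 2.048]
force: [-0.1, -0.1, -1.5]
width: 0.0326
row [7.4, 3.7, 93.3] [-0.0007, 0.0002, -0.0117] q [-1.06, 0.52, 0.42, 1.73, -0.25, 0.95, -0.07] F [-0.1 -0.1 -1.5] w 0.0326 t 29.9
```

```bash
python3 -m creep '[[3,1.5,4,0,0,-0.006],[6,3,16,0,0,-0.012],[7,3.5,34,0,0,-0.012],[7,3.5,52,0,0,-0.012],[7,3.5,64,0,0,-0.012],[7,3.5,70,0,0,-0.012],[7,3.5,70,0,0,-0.012],[7,3.5,70,0,0,-0.012]]'; python3 go.py .5216 .4157 .0517 2.06
```

```text
time_s: 30.7
eef_pos: [0.522, 0.4163, 0.0757]
tool_rot: [3.141, -0.0, 2.062]
force: [-0.3, 0.5, -0.6]
width: 0.0326
row [-0.3, -0.7, 24.0] [0.0005, -0.0001, 0.0016] q [-1.04, 0.61, 0.38, 1.76, -0.29, 0.83, -0.04] F [-0.3  0.5 -0.6] w 0.0326 t 30.7
```

```bash
python3 -m creep '[[0,-0.5,4,0,0,0],[0,-0.5,9,0,0,0],[0,-0.5,14,0,0,0],[0,-0.5,18.5,0,0,0],[0,-0.5,21,0,0,0],[0,-0.5,22.5,0,0,0],[0,-0.5,23.5,0,0,0],[0,-0.5,24,0,0,0],[0,-0.5,24,0,0,0]]'; python3 go.py .5216 .4157 .0517 2.06
```

```text
time_s: 31.6
eef_pos: [0.5216, 0.4161, 0.0518]
tool_rot: [3.141, -0.0, 2.062]
force: [-0.5, -1.9, 3.8]
width: 0.0325
row [-0.4, -0.2, 0.1] [0.0007, -0.0003, 0.0017] q [-1.03, 0.64, 0.37, 1.77, -0.3, 0.79, -0.03] F [-0.5 -1.9  3.8] w 0.0325 t 31.6
```

Contact at floor height. Release, rise, and step back toward the base side, out of both cameras' views of the nests.

```bash
python3 -m creep '[[0,0,0,0,0,0],[0,0,0,0,0,0],[0,0,0,0,0,0],[0,0,0,0,0,0],[0,0,-3,0,0,0],[0,0,-15,0,0,0],[0,0,-45,0,0,0],[0,0,-80,0,0,0],[0,0,-110,0,0,0],[0,0,-120,0,0,0]]' 1; python3 go.py .36 .30 .2 1.571
```

```text
time_s: 32.6
eef_pos: [0.5226, 0.4166, 0.1757]
tool_rot: [3.137, -0.002, 2.061]
force: [0.2, -0.3, 0.1]
width: 0.0856
row [-26.3, -198.2, -25.2] [0.0041, -0.0026, 0.4903] q [-1.08, 0.49, 0.43, 1.7, -0.24, 1.0, -0.08] F [ 0.2 -0.3  0.1] w 0.0856 t 32.6
```

```bash
python3 -m creep '[[-2,-15,-2,0,0,0.04],[-6,-45,-6,0,0,0.1],[-11,-80,-10,0,0,0.19],[-16,-115,-15,0,0,0.28],[-20,-150,-19,0,0,0.36],[-24,-180,-23,0,0,0.44],[-26,-195,-25,0,0,0.49],[-26,-198,-25,0,0,0.49],[-26,-198,-25,0,0,0.49]]'; cat > chk.py <<'E'
from fit import *
import json
R=json.load(open("R.json")); R["noval"]=[.5216,.4157,.146]; C={n:cam(n) for n in("top","scene")}; tl=[]
for k in("sleeve","flange","hex","oval"):
    n=R["n"+k]
    o=[fit(k,cs,n[0],n[1],n[2] if k in SYM else 0.,dz=.028)[0] for cs in([C["top"]],[C["scene"]],list(C.values()))]
    zs=[(round(dz*1e3),round(fit(k,list(C.values()),n[0],n[1],o[2][2],dz=dz)[1],1)) for dz in(.024,.026,.028,.030,.032,.034)]
    print(k,[np.round((v-n)*[1e3,1e3,1],2).tolist() for v in o],zs)
for n in C:
  for k in("sleeve","flange","hex","oval"):
    c=C[n]; u=proj(c,[*R["n"+k][:2],.05])[0]; A=np.array([[5,0,100-5*u[0]],[0,5,100-5*u[1]]]); tl.append(cv2.warpAffine(c["color"],A,(200,200),flags=cv2.INTER_CUBIC))
cv2.imwrite("pics/end.png",np.vstack([np.hstack(tl[:4]),np.hstack(tl[4:])])); cv2.imwrite("pics/endscene.png",C["scene"]["color"])
E
python3 chk.py
```

```text
time_s: 33.5
eef_pos: [0.3589, 0.3001, 0.1968]
tool_rot: [3.141, -0.001, 1.574]
force: [-0.7, 0.8, -0.0]
width: 0.0854
sleeve [[2.89, 0.92, -0.14], [1.03, 0.46, -0.09], [2.06, 0.93, -0.12]] [(24, np.float64(-40.1)), (26, np.float64(-46.1)), (28, np.float64(-47.1)), (30, np.float64(-46.5)), (32, np.float64(-44.8)), (34, np.float64(-41.6))]
flange [[1.16, -1.17, 0.12], [-0.48, -0.28, 0.05], [-0.06, -1.3, 0.06]] [(24, np.float64(-1.5)), (26, np.float64(-6.4)), (28, np.float64(-9.3)), (30, np.float64(-12.2)), (32, np.float64(-11.5)), (34, np.float64(-8.2))]
hex [[2.34, -0.03, 0.01], [0.9, 1.64, -0.0], [1.99, 1.19, 0.06]] [(24, np.float64(-24.6)), (26, np.float64(-35.2)), (28, np.float64(-41.8)), (30, np.float64(-43.9)), (32, np.float64(-42.5)), (34, np.float64(-35.9))]
oval [[0.56, 0.4, 0.0], [1.64, -0.51, -0.13], [1.39, 0.39, 0.0]] [(24, np.float64(-41.4)), (26, np.float64(-43.4)), (28, np.float64(-41.5)), (30, np.float64(-35.8)), (32, np.float64(-27.9)), (34, np.float64(-19.5))]
```

View pics/end.png

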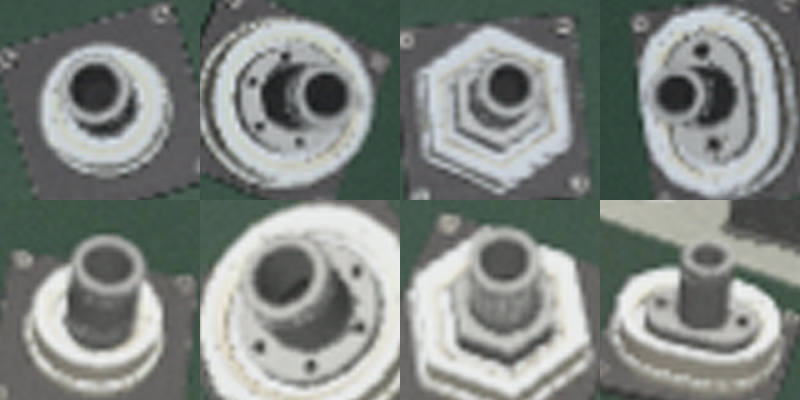

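View pics/endscene.png

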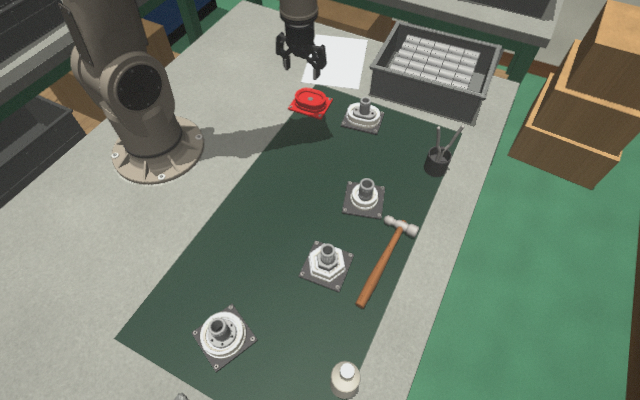

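All four fittings stand upright inside their recesses. The fitted heights peak at 26–30 mm, against 28 mm nominal. The hammer is where it was and the gripper is clear.

```bash
python3 -c "
from cell import job; print(job.hand_in())"
```

```text
the job is handed in; nothing more can be done
None
```

All four fittings are in their matching white nests and the job is handed in. I lowered each one onto the recess floor until it made light contact (about 4–6 N), then released it, and the whole job took about 34 s of robot time. I never reached for the red look-alike nest.

- **Seating:** the last pictures from both cameras show every fitting upright inside its recess. The outline fits put them within about 3 mm of the nest centres, with best-fit heights of 26–30 mm against the 28 mm floor.
- **Hammer and arm:** the hammer has not moved, and the gripper was open and clear of everything at hand-in.
- **Checks that disagreed or were weak:**
  - The first top-camera fit of the oval nest was about 5 mm and 20° off, a false match. Refitted before placing, the two cameras agreed within 1 mm.
  - The final outline fit of the flange was weak because its disc has little contrast against the white nylon. For that one I relied on the contact height and the pictures.

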